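# Push a row of spacer blocks home in the magazine and bolt it

## Robot

A 7-joint arm with a two-finger parallel gripper is mounted at the origin on a cart in front of the work surface, level with it; the furniture and walls round the work are solid. World frame = base frame: x ahead of the robot, y to its left, z up, the work surface at z = 0. Lengths are in m, angles in rad, forces in N, time in s.
With the tool pointing down it reaches from about 0.4 to 0.85 m from the base axis. Payload 10.4 kg.
Tool frame: the origin (TCP) lies at the very end of the fingers, on their centre line; the grasp point (between the pads) lies 19 mm behind it; z points along the fingers, y is the line along which they close (so a half turn about z gives the same grasp; the last joint's range is limited). The gripper opens to 87 mm and grips with 3 to 60 N. Pads are 19 mm wide; open, the fingers measure 117 mm over their backs; the gripper's body (75 mm by 190 mm) begins 51 mm behind the grasp point.
Start: joints at [-1.212, 0.332, -0.065, 1.46, 0.022, 1.35, -0.088], TCP at [0.233, 0.58, 0.223] pointing down, gripper open.
Joint ranges: [-2.6, 2.6], [-0.5, 2.12], [-1.47, 1.34], [0.16, 2.42], [-1.27, 4.41], [0.06, 2.06], [-2.6, 2.6]. Speed limits (rad/s): [2.22, 2.22, 2.79, 2.79, 3.14, 3.14, 3.14].

## Interface

Orientations are given as a rotation vector (axis times angle).
In Python, from plant import r gives the robot as it stands. The module is installed in compiled form; this text tells all that it offers.
- The arm moves only by the tool arm_command, never from a script. Its argument "commands" is a list of rows, each a list of 2 entries, a list of its own where there are three numbers: the shift along the tool's x, y, z as a fraction of full scale, then the turn, a rotation vector about the tool's x, y, z as a fraction of full scale. A call has 1 to 8 rows; each row shifts and turns the commanded pose from where the row before left it, along the tool's axes as they then stand; what a row does not reach is not made up. Full scale, the value 1, is 0.2 m for a shift and pi/4 rad for a turn. A row lasts 1/8 s, in which the tool goes at most 62.5 mm and 10.7 degrees, less where a joint would pass 70% of its speed; a pose out of reach is approached as far as the arm can. A call with a number of a shift or a turn outside -1 to 1 is refused whole. A call with a gripper value outside its range is refused whole. "grip" is the opening, from -1 (shut) to 1 (fully open), set as the call begins (left out, the last holds). The fingers move at their own pace and stop on an object; "force" is the grip in N (left out, the last holds). Time passes only in rows, so rows that do not move let the fingers close. It gives the time, the measured TCP pose, the force, the opening and the grip force at its end, in the units of the state.
- r.sense(): the state, without advancing time (a new reading comes with each control period).
- r.get_image(name): name is "scene" or "top"; returns a dict with "color" (420x560x3 uint8, blue, green, red), "fov_y" (degrees; the focal length in pixels is half the picture's height over the tangent of half this angle, whatever the lens; pixels are square), "cx", "cy" (the principal point, pixels), "k1" (the pictures are not rectified: a ray, as slopes to the right and down, at radius r is drawn at 1 + k1 r^2 times it, then the intrinsics apply), "world_to_cam" (4x4, takes a point from world to camera coordinates). Camera axes: x right, y up, looking along -z (the intrinsics and any distortion apply to the point x, -y, -z); pixel columns grow to the right and rows downward; lengths in m; the calibration is good to about 2 mm. A picture is of the moment at which its call begins. There is no depth.
- r.close_job(): hands the job in; it is judged then, once.
Trained networks look in a picture, given as the dict that the camera call returned (one of the last four; its "shot" number tells which), for a name from the list of things; names that differ only in an ending like _2 or _b are one class to them, and where a whole thing is asked for, a point or a joint stands for the part that bears it (a point fixed in the world has none). Each returns a list of dicts, best first, with "score" (0 to 1); they miss things now and then, are a little off and sometimes report something else, mostly with a low value. They report only what shows in the picture. A call takes as long as a camera call. They do not tell look-alikes from the thing itself.
- r.recognise(picture, query): "box" ([left, top, right, bottom] in pixels, round what is visible of it).
The state is a dict: "time_s": time; "q": joint angles; "qd": joint speeds; "tau": joint torques, N m; "tcp_pos": TCP position; "orientation": TCP orientation; "wrist_force": force on the tool from outside, world axes, zero at the start; "ft_torque": the same for the moment, N m; "gripper_width": finger opening in m; "finger_force": force on a finger pad.
Only numpy, scipy, OpenCV 4.12 (cv2) and the standard library are available. Lean on these libraries where they do the work, as an engineer would, in place of code of your own. Each camera call takes 0.05 s, during which the arm holds its last target. There are 200 camera calls.

## Task

The row of four spacer blocks stands partway along the channel of the loading magazine: push the whole row along the channel, all together, until it is fully home against the end stop, then push the lock bolt fully in behind the last block. Only push with the fingertips or the outside of the fingers: do not pick up or tip any block, keep the row together, leave the things standing round the magazine where they are, and finish clear of everything.

Things in the scene. Friction and masses are not known exactly. Their poses are not given: they have to be found in the camera images.
- magazine: dark steel base plate fixed to the bench, 230 mm (y) x 6 thick, from x = -52 to +46 mm, with a straight open-topped channel along y between two 4 mm walls, 31.5 mm apart, tops 14 mm above the bench. Channel centre line x = 0, floor 6 mm above the bench. Origin on the bench top, on the centre line, in line with the lock bolt. Row home: block centres at y = -106, -78, -50, -22 mm
- stop_face (a point): middle of the end stop's face at the channel's closed end, at magazine x = 0, y = -120 mm, 20 mm above the bench; the stop is a bright steel block 44 wide, 14 thick, 36 mm high. With the row fully home the last block's rear face is 112 mm from this face.
- open_end (a point): channel floor (6 mm above the bench) at its open end, at magazine x = 0, y = +95 mm; nothing closes the channel here, and the row is pushed from this side towards the stop
- bolt (a joint): lock bolt sliding along magazine +x: 0 = out (starts 0 to 0.006 m), 0.036 m = fully in, its 8 x 8 mm bar then crossing the channel at y = -4 to +4 mm, 15 to 23 mm above the bench. Friction about 2 N, no spring: stays where left. Any block in its way stops it; it goes in only when the row is home
- bolt_plate (a point): centre of the outer face of the bolt's dark thumb plate (24 wide along y, 6 thick, 8 to 34 mm above the bench), at magazine y = 0, x = -90 mm with the bolt out, -54 fully in; push it towards magazine +x. It slides in a bright guide block (x = -46 to -28 mm, 28 wide, top 28 mm above the bench)
- block_1: one of four alike plain aluminium spacer blocks, 30 wide (x) x 28 long along the channel (y) x 28 mm high, a dark round mark of a blind hole on top, about 90 g; origin at the centre of its underside, axes as the magazine's. The first, nearest the end stop, 45 to 90 mm short of it.
- block_2: one of four alike plain aluminium spacer blocks, 30 wide (x) x 28 long along the channel (y) x 28 mm high, a dark round mark of a blind hole on top, about 90 g; origin at the centre of its underside, axes as the magazine's. The second, touching the first.
- block_3: one of four alike plain aluminium spacer blocks, 30 wide (x) x 28 long along the channel (y) x 28 mm high, a dark round mark of a blind hole on top, about 90 g; origin at the centre of its underside, axes as the magazine's. The third, touching the second.
- block_4: one of four alike plain aluminium spacer blocks, 30 wide (x) x 28 long along the channel (y) x 28 mm high, a dark round mark of a blind hole on top, about 90 g; origin at the centre of its underside, axes as the magazine's. The fourth and last, nearest the open end: the one to push on, on its rear (+y) face, of which the upper 20 mm (14 to 34 mm above the bench) stand clear of the walls.
- loupe: bystander: black eye loupe, 37 mm across, 32 mm high, on the far (+x) side of the magazine; origin under its centre
- wood_dowel_2: bystander: short wooden dowel piece, 22 mm across, 20 mm high, standing on the far (+x) side of the magazine; origin under its centre
- hex_set: bystander: folding hex key set, 23 x 78 x 20 mm, on the bolt (-x) side towards the open end; origin under its centre
- tape_roll: bystander: roll of amber tape lying flat, 69 mm across, 18 mm high, on the bolt (-x) side towards the stop end; origin under its centre
Mind the look-alikes: they are no part of the job. Leave any purple look-alike of the block_2 alone.

How it is judged:
On the way, in this order (a step that is already met when the one before it is completed fails the run):
1. the whole row is home against the end stop, the bolt still out (y of block_1 in the frame of magazine below -0.103 m and y of block_2 in the frame of magazine below -0.075 m and y of block_3 in the frame of magazine below -0.047 m and y of block_4 in the frame of magazine below -0.019 m and value of joint bolt below 0.02 m), for 0.2 s.
2. the bolt is fully in (value of joint bolt above 0.032 m), for 0.2 s.
At the end, for the whole second after the job is handed in: All four blocks stand flat in the channel, at rest, each within 3 mm of its place in the row fully home against the end stop, and the bolt is within 4 mm of fully in (y of block_1 in the frame of magazine below -0.103 m and y of block_2 in the frame of magazine below -0.075 m and y of block_3 in the frame of magazine below -0.047 m and y of block_4 in the frame of magazine below -0.019 m and z of each of block_1, block_2, block_3, block_4 in the frame of magazine below 0.009 m and x of block_1 in the frame of magazine between -0.004 and 0.004 m and x of block_2 in the frame of magazine between -0.004 and 0.004 m and x of block_3 in the frame of magazine between -0.004 and 0.004 m and x of block_4 in the frame of magazine between -0.004 and 0.004 m and linear speed of each of block_1, block_2, block_3, block_4 below 0.01 m/s and value of joint bolt above 0.032 m); the robot touches nothing.
It fails at once if a block is lifted (8 mm or more) (z of any of block_1, block_2, block_3, block_4 in the frame of magazine above 0.014 m).
It fails at once if a block is tipped (more than 0.3 rad) (angle between any of block_1, block_2, block_3, block_4's own z axis and vertical above 0.3 rad).
It fails at once if the row is pulled apart (a gap over 12 mm between neighbours) (distance between block_1 and block_2 above 0.04 m or distance between block_2 and block_3 above 0.04 m or distance between block_3 and block_4 above 0.04 m).
It fails at once if a thing beside the magazine is shifted (more than 15 mm) (distance of any of loupe, wood_dowel_2, hex_set, tape_roll from where it was at the start of the episode above 0.015 m).
It also fails if it takes over 40 s, if anything falls off the work surface, if the arm or the gripper's body presses on something with over 40 N, if the wrist force passes 120 N, or if a joint passes its speed limit or range.

## Working session

There is one attempt and no reset: what is moved stays moved. The work goes in short steps, Python scripts to look and compute and a tool call to move; the robot and the scene stay as the last step left them, time stands still between calls to the robot, and variables do not carry over. Pictures are saved under pics/ and viewed, at most 10 in all, crops included, and the job is handed in when it is done.

Besides the shell and the picture viewer there is one more tool, called after "Request:" by a JSON object that holds its "fn" and its "kwargs", one argument or row to a line. arm_command: Moves the arm, as the interface text tells. Its arguments: {"type":"object","properties":{"commands":{"type":"array"},"grip":{"type":"number"},"force":{"type":"number"}},"required":["commands"]}

```bash
mkdir -p pics; cat > h.py <<'E'
import numpy as np, cv2
from plant import r
def cam(p):
    h=p["color"].shape[0]; f=h/2/np.tan(np.radians(p["fov_y"])/2); return f,p["cx"],p["cy"],p["k1"],np.array(p["world_to_cam"])
def proj(p,X):
    f,cx,cy,k,T=cam(p); X=np.atleast_2d(X); c=X@T[:3,:3].T+T[:3,3]
    s=np.c_[c[:,0],-c[:,1]]/-c[:,2:3]; s=s*(1+k*(s**2).sum(1,keepdims=True)); return s*f+[cx,cy]
def unproj(p,uv,z):
    f,cx,cy,k,T=cam(p); d=(np.array(uv,float)-[cx,cy])/f; s=d.copy()
    for _ in range(20): s=d/(1+k*(s**2).sum())
    D=T[:3,:3].T@np.array([s[0],-s[1],-1]); C=-T[:3,:3].T@T[:3,3]; return C+D*(z-C[2])/D[2]
E
python3 - <<'E'
from h import *
print(r.sense())
for n in ["top","scene"]:
    p=r.get_image(n); cv2.imwrite(f"pics/{n}0.png",p["color"])
    T=np.array(p["world_to_cam"]);print(n,-T[:3,:3].T@T[:3,3],p["fov_y"],p["k1"])
    for q in ["magazine","block_1","bolt","stop_face","loupe","wood_dowel_2","hex_set","tape_roll"]:
        print(q,[(np.round(d["box"]).tolist(),round(d["score"],2)) for d in r.recognise(p,q)[:6]])
E
```

```text
{'time_s': 0.0, 'q': array([-1.21159744,  0.33288767, -0.06468918,  1.46094875,  0.02159866,
        1.34991116, -0.08848395]), 'qd': array([ 0.00077716, -0.00145524,  0.00029728, -0.00139696,  0.00025406,
        0.00182205,  0.00053063]), 'tau': array([-4.67997997e-04, -6.23262548e+01,  2.44005967e-02, -3.89898634e+01,
       -6.13388722e-02,  3.98206722e-02,  1.48510285e-04]), 'tcp_pos': array([0.23273319, 0.57962505, 0.22174051]), 'orientation': array([-5.96011655e-01, -3.08432588e+00,  2.26922829e-03]), 'wrist_force': array([-0.30579932,  0.5827072 ,  0.04484277]), 'ft_torque': array([-0.04140763,  0.01075473,  0.03505021]), 'finger_force': 0.0, 'gripper_width': 0.08693029871235426}
top [ 0.43383329 -0.20636486  0.90260547] 42.95410184406666 -0.00491845184176193
magazine [([218.0, 191.0, 359.0, 276.0], 0.81), ([264.0, 209.0, 282.0, 231.0], 0.52)]
block_1 [([176.0, 279.0, 190.0, 295.0], 0.86), ([248.0, 211.0, 267.0, 231.0], 0.85), ([264.0, 213.0, 284.0, 233.0], 0.77), ([282.0, 207.0, 297.0, 229.0], 0.73), ([231.0, 214.0, 248.0, 235.0], 0.7)]
bolt [([271.0, 236.0, 284.0, 275.0], 0
[... 312 characters left out ...]
 ([267.0, 233.0, 284.0, 272.0], 0.68)]
tape_roll [([313.0, 264.0, 349.0, 304.0], 0.82)]
scene [ 0.20196226 -0.62117261  0.6856441 ] 49.37183406602277 -0.1505034837345131
magazine [([233.0, 191.0, 346.0, 293.0], 0.65)]
block_1 [([278.0, 215.0, 302.0, 246.0], 0.9), ([360.0, 224.0, 378.0, 246.0], 0.77), ([252.0, 191.0, 269.0, 212.0], 0.76), ([263.0, 202.0, 282.0, 219.0], 0.65), ([270.0, 213.0, 290.0, 234.0], 0.6), ([183.0, 191.0, 205.0, 214.0], 0.6)]
bolt [([239.0, 233.0, 272.0, 251.0], 0.57)]
stop_face [([232.0, 193.0, 348.0, 291.0], 0.77)]
loupe [([282.0, 165.0, 302.0, 188.0], 0.69)]
wood_dowel_2 []
hex_set [([195.0, 216.0, 237.0, 236.0], 0.67)]
tape_roll [([245.0, 268.0, 282.0, 306.0], 0.6)]
```

```bash
python3 - <<'E'
import cv2
a=cv2.imread("pics/top0.png")[145:315,165:375]; cv2.imwrite("pics/c1.png",cv2.resize(a,None,fx=3.5,fy=3.5,interpolation=cv2.INTER_CUBIC))
a=cv2.imread("pics/scene0.png")[150:320,175:390]; cv2.imwrite("pics/c2.png",cv2.resize(a,None,fx=3.5,fy=3.5,interpolation=cv2.INTER_CUBIC))
E
```

```text
(no output)
```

View pics/c1.png

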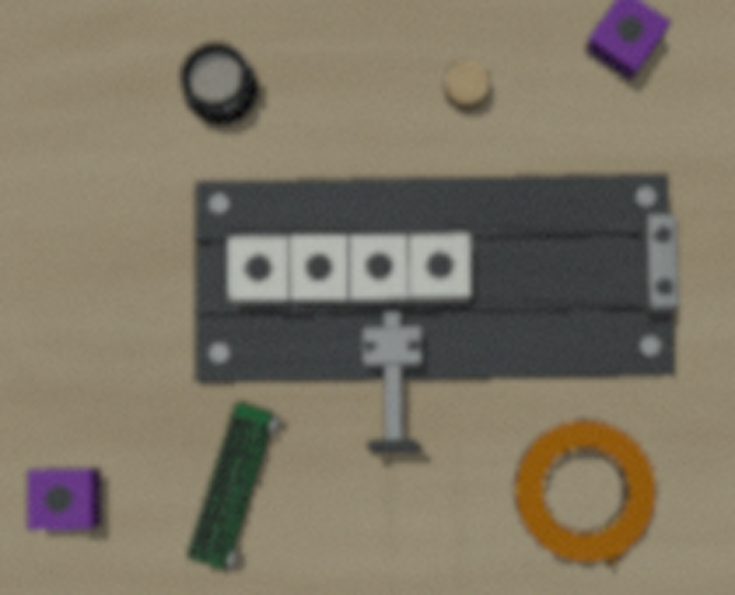

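View pics/c2.png

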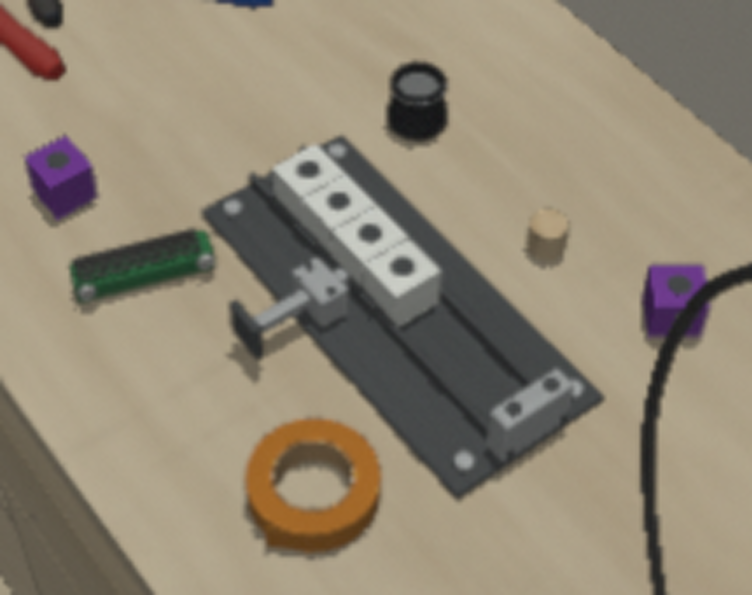

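```bash
cat >> h.py <<'E'
from scipy.optimize import least_squares
def M2W(pose,L):
    x,y,t=pose; L=np.atleast_2d(L); c,s=np.cos(t),np.sin(t)
    return np.c_[x+c*L[:,0]-s*L[:,1], y+s*L[:,0]+c*L[:,1], L[:,2]]
E
python3 - <<'E'
from h import *
top=r.get_image("top"); sc=r.get_image("scene")
T=np.array([[196,183],[667,176],[674,374],[198,381],[647,216],[676,213],[679,307],[649,309],[396,450]])/3.5+[165,145]
e=-135
L=np.array([[46,95,6],[46,-135,6],[-52,-135,6],[-52,95,6],[22,-120,36],[22,-134,36],[-22,-134,36],[-22,-120,36]])/1e3
marks=np.array([[258,267],[319,267],[379,266],[440,265]])/3.5+[165,145]
S=np.array([[343,136],[603,397],[459,497],[203,212]])/3.5+[175,150]
marksS=np.array([[308,169],[339,201],[370,233],[402,267]])/3.5+[175,150]
def res(v,sep=False):
    pose=v[:3]; B=np.array([[0,v[3]+.028*i,.034] for i in (3,2,1,0)])
    a=[(proj(top,M2W(pose,L))-T[:8]),(proj(top,M2W(pose,B))-marks)]
    b=[(proj(sc,M2W(pose,L[:4]))-S),(proj(sc,M2W(pose,B))-marksS)]
    return a,b
g=unproj(top,T[:4].mean(0),.006)
v0=[g[0],g[1]+.02,0,-.05]
cc=lambda l: np.concatenate([q.ravel() for q in l])
for nm,f in [("top",lambda v:cc(res(v)[0])),("sc",lambda v:cc(res(v)[1])),("both",lambda v:cc(sum(res(v),[])))]:
    o=least_squares(f,v0,loss="soft_l1"); print(nm,np.round(o.x,4),np.round(np.abs(f(o.x)).mean(),2))
print(np.round(f(o.x).reshape(-1,2),1).tolist())
pose=o.x[:3]
def toM(w):
    d=w[:2]-pose[:2];c,s=np.cos(pose[2]),np.sin(pose[2]);return np.round([c*d[0]+s*d[1],-s*d[0]+c*d[1]],4)
for n,u,z in [("plateedge",(396,447),.034),("hexTL",(236,402),.02),("hexTR",(282,424),.02),("hexB",(190,560),.02),("tapeTop",(586,420),.018),("tapeL",(516,490),.018),("loupe",(218,75),.032)]:
    w=unproj(top,np.array(u)/3.5+[165,145],z); print(n,w.round(3),toM(w))
for n,l in [("rear block4",[0,o.x[3]+.098,.034]),("plate",[-.09,0,.02]),("open",[0,.095,.006]),("home rear",[0,-.008,.02])]: print(n,M2W(pose,l).round(4))
E
```

```text
top [ 0.5275 -0.1914  0.002  -0.0226] 0.3
sc [ 0.5296 -0.1922  0.0027 -0.0209] 0.24
both [ 5.282e-01 -1.916e-01  3.000e-04 -2.220e-02] 0.43
[[-0.2, -1.1], [0.6, -1.0], [0.4, 0.3], [-0.8, 0.1], [-0.0, -0.7], [0.2, 0.1], [0.2, 0.0], [0.2, -0.4], [0.3, -0.2], [-0.1, -0.5], [-0.1, -0.4], [-0.5, -0.4], [-0.7, -0.1], [0.2, 0.5], [-1.3, 0.3], [-1.2, -0.3], [-0.1, 0.9], [-0.4, 0.6], [-0.4, 0.6], [-0.5, 0.3]]
plateedge [ 0.443 -0.193  0.034] [-0.0848 -0.0014]
hexTL [ 0.465 -0.118  0.02 ] [-0.0626  0.074 ]
hexTR [ 0.455 -0.139  0.02 ] [-0.0732  0.0523]
hexB [ 0.392 -0.096  0.02 ] [-0.1357  0.0955]
tapeTop [ 0.455 -0.282  0.018] [-0.0732 -0.0907]
tapeL [ 0.423 -0.249  0.018] [-0.1054 -0.0571]
loupe [ 0.62  -0.11   0.032] [0.0919 0.0812]
rear block4 [[ 0.5281 -0.1158  0.034 ]]
plate [[ 0.4382 -0.1916  0.02  ]]
open [[ 0.5281 -0.0966  0.006 ]]
home rear [[ 0.5282 -0.1996  0.02  ]]
```

Request:
{"fn": "arm_command", "kwargs": {
  "commands": [
    [[0,0,0],[0,0,-0.163]],
    [[0,0,0],[0,0,-0.163]],
    [[0,0,0],[0,0,-0.163]],
    [[-0.11,-0.25,0],[0,0,0]],
    [[-0.11,-0.25,0],[0,0,0]],
    [[-0.11,-0.25,0],[0,0,0]],
    [[-0.11,-0.25,0],[0,0,0]],
    [[-0.11,-0.25,0],[0,0,0]]
  ],
  "grip": -1,
  "force": 30
}}

```text
time_s: 2.0
tcp_pos: [0.344, 0.3286, 0.2228]
orientation: [-0.003, 3.141, 0.001]
wrist_force: [1.0, 0.6, 0.6]
gripper_width: 0.0148
finger_force: 0.0
```

Request:
{"fn": "arm_command", "kwargs": {
  "commands": [
    [[-0.115,-0.25,0],[0,0,0]],
    [[-0.115,-0.25,0],[0,0,0]],
    [[-0.115,-0.25,0],[0,0,0]],
    [[-0.115,-0.25,0],[0,0,0]],
    [[-0.115,-0.25,0],[0,0,0]],
    [[-0.115,-0.25,0],[0,0,0]],
    [[-0.115,-0.25,0.1],[0,0,0]],
    [[-0.115,-0.235,0.2],[0,0,0]]
  ]
}}

```text
time_s: 3.0
tcp_pos: [0.5289, -0.0657, 0.1655]
orientation: [-0.003, 3.137, 0.001]
wrist_force: [-0.4, 1.5, -0.5]
gripper_width: 0.0005
finger_force: 0.0
```

Request:
{"fn": "arm_command", "kwargs": {
  "commands": [
    [[0,0,0.25],[0,0,0]],
    [[0,0,0.15],[0,0,0]],
    [[0,0,0],[0,0,0]]
  ]
}}

```text
time_s: 3.38
tcp_pos: [0.5256, -0.0639, 0.0829]
orientation: [0.003, -3.138, 0.001]
wrist_force: [0.7, 0.5, 1.1]
gripper_width: 0.0006
finger_force: 0.0
```

```bash
python3 - <<'E'
from h import *
s=r.sense();t=s["tcp_pos"];print(t,s["gripper_width"],s["wrist_force"])
o=[]
for n,x0,y0 in [("top",190,130),("scene",190,110)]:
    p=r.get_image(n); im=p["color"].copy()
    for q in [t,t+[0,-.015,0],[.5285,-.1158,.034],[.5285,-.1158,.014]]:
        u=proj(p,q)[0].round().astype(int); im[u[1],u[0]]=(0,0,255)
    o.append(cv2.resize(im[y0:y0+170,x0:x0+130],None,fx=3,fy=3,interpolation=cv2.INTER_NEAREST))
cv2.imwrite("pics/c3.png",np.hstack(o))
E
```

```text
[ 0.52561497 -0.06392371  0.08287383] 0.0006065804368104077 [0.66460393 0.45506393 1.12278114]
```

View pics/c3.png

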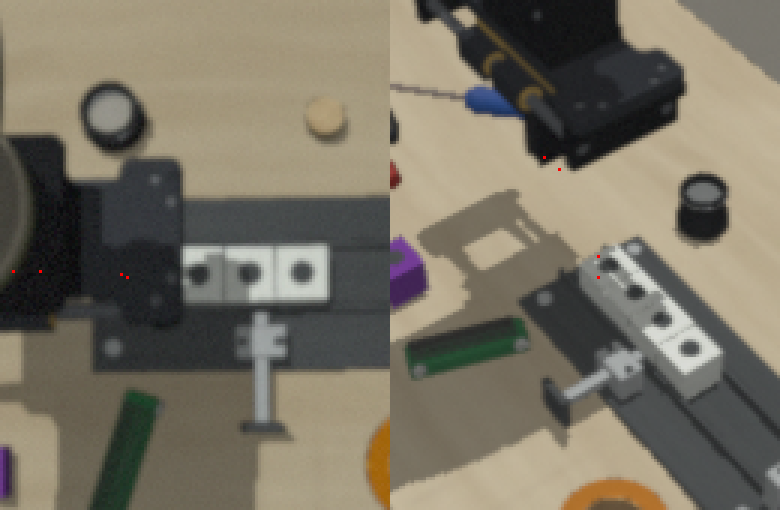

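Request:
{"fn": "arm_command", "kwargs": {
  "commands": [
    [[-0.015,0,0.12],[0,0,0]],
    [[0,0,0.12],[0,0,0]],
    [[0,0,0.065],[0,0,0]],
    [[0,0,0],[0,0,0]],
    [[0,0,0],[0,0,0]]
  ]
}}

```text
time_s: 4.1
tcp_pos: [0.531, -0.0639, 0.0248]
orientation: [-0.004, 3.14, 0.0]
wrist_force: [0.6, 0.7, 0.4]
gripper_width: 0.0004
finger_force: 0.0
```

Request:
{"fn": "arm_command", "kwargs": {
  "commands": [
    [[0.01,-0.06,0.025],[0,0,0]],
    [[0,-0.06,0],[0,0,0]],
    [[0,-0.03,0],[0,0,0]],
    [[0,-0.02,0],[0,0,0]],
    [[0,-0.02,0],[0,0,0]],
    [[0,-0.02,0],[0,0,0]],
    [[0,-0.02,0],[0,0,0]],
    [[0,-0.02,0],[0,0,0]]
  ]
}}

```text
time_s: 5.1
tcp_pos: [0.5283, -0.1136, 0.0186]
orientation: [0.004, -3.142, -0.001]
wrist_force: [0.1, 2.3, 0.8]
gripper_width: 0.0005
finger_force: 1.2
```

```bash
python3 - <<'E'
from h import *
s=r.sense();t=s["tcp_pos"];print(t,s["wrist_force"])
o=[]
for n,x0,y0 in [("top",230,150),("scene",230,130)]:
    p=r.get_image(n); im=p["color"].copy()
    o.append(cv2.resize(im[y0:y0+170,x0:x0+130],None,fx=3,fy=3,interpolation=cv2.INTER_CUBIC))
cv2.imwrite("pics/c4.png",np.hstack(o))
E
```

```text
[ 0.52833918 -0.11359127  0.01855676] [0.09974269 2.2720522  0.83242419]
```

View pics/c4.png

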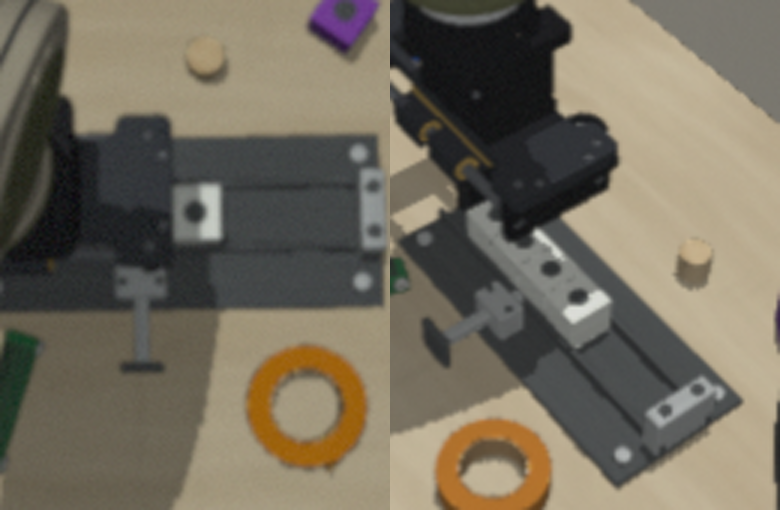

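Request:
{"fn": "arm_command", "kwargs": {
  "commands": [
    [[0,-0.03,0],[0,0,0]],
    [[0,-0.03,0],[0,0,0]],
    [[0,-0.03,0],[0,0,0]],
    [[0,-0.03,0],[0,0,0]],
    [[0,-0.03,0],[0,0,0]],
    [[0,-0.03,0],[0,0,0]],
    [[0,-0.03,0],[0,0,0]],
    [[0,-0.03,0],[0,0,0]]
  ]
}}

```text
time_s: 6.2
tcp_pos: [0.5284, -0.1623, 0.0186]
orientation: [0.004, -3.142, -0.0]
wrist_force: [-0.2, 3.1, 1.1]
gripper_width: 0.0004
finger_force: 1.1
```

Request:
{"fn": "arm_command", "kwargs": {
  "commands": [
    [[0,-0.02,0],[0,0,0]],
    [[0,-0.02,0],[0,0,0]],
    [[0,-0.02,0],[0,0,0]],
    [[0,0,0],[0,0,0]]
  ]
}}

```text
time_s: 6.7
tcp_pos: [0.5283, -0.1746, 0.0186]
orientation: [-0.003, 3.142, -0.001]
wrist_force: [0.4, 0.3, 0.2]
gripper_width: 0.0003
finger_force: 0.0
```

Request:
{"fn": "arm_command", "kwargs": {
  "commands": [
    [[0,-0.015,0],[0,0,0]],
    [[0,-0.015,0],[0,0,0]],
    [[0,-0.01,0],[0,0,0]],
    [[0,-0.01,0],[0,0,0]]
  ]
}}

```text
time_s: 7.2
tcp_pos: [0.5284, -0.1839, 0.0186]
orientation: [-0.004, 3.142, 0.0]
wrist_force: [-0.3, 2.0, 0.8]
gripper_width: 0.0003
finger_force: 1.3
```

Request:
{"fn": "arm_command", "kwargs": {
  "commands": [
    [[0,-0.01,0],[0,0,0]],
    [[0,-0.01,0],[0,0,0]]
  ]
}}

```text
time_s: 7.45
tcp_pos: [0.5284, -0.188, 0.0186]
orientation: [-0.004, 3.142, 0.0]
wrist_force: [0.7, 2.7, 0.8]
gripper_width: 0.0007
finger_force: 1.3
```

Request:
{"fn": "arm_command", "kwargs": {
  "commands": [
    [[0,-0.01,0],[0,0,0]],
    [[0,-0.01,0],[0,0,0]]
  ]
}}

```text
time_s: 7.7
tcp_pos: [0.5285, -0.1891, 0.0186]
orientation: [0.006, -3.14, -0.006]
wrist_force: [-4.2, 16.3, 9.3]
gripper_width: 0.0006
finger_force: 8.2
```

Request:
{"fn": "arm_command", "kwargs": {
  "commands": [
    [[0,0,0],[0,0,0]],
    [[0,0,0],[0,0,0]],
    [[0,0.06,0],[0,0,0]],
    [[0,0.12,0],[0,0,0]],
    [[0,0.0,-0.2],[0,0,0]],
    [[0,0.0,-0.2],[0,0,0]],
    [[0.2,0.1,0],[0,0,0]],
    [[0.2,0.2,0],[0,0,0]]
  ]
}}

```text
time_s: 8.7
tcp_pos: [0.4475, -0.097, 0.0988]
orientation: [0.001, 3.14, -0.002]
wrist_force: [-0.0, 1.2, 0.8]
gripper_width: 0.0003
finger_force: 0.0
```

Request:
{"fn": "arm_command", "kwargs": {
  "commands": [
    [[0.1,0.25,-0.1],[0,0,0]],
    [[0,0.25,0],[0,0,0]],
    [[0,0,0],[0,0,0]]
  ]
}}

```text
time_s: 9.07
tcp_pos: [0.428, 0.0069, 0.1189]
orientation: [-0.012, 3.14, 0.001]
wrist_force: [-0.5, 0.2, -0.0]
gripper_width: 0.0004
finger_force: 0.0
```

```bash
python3 - <<'E'
from h import *
s=r.sense();t=s["tcp_pos"];print(t,s["wrist_force"])
o=[]
for n,x0,y0 in [("top",240,150),("scene",230,170)]:
    p=r.get_image(n); im=p["color"].copy()
    o.append(cv2.resize(im[y0:y0+150,x0:x0+130],None,fx=3,fy=3,interpolation=cv2.INTER_CUBIC))
cv2.imwrite("pics/c5.png",np.hstack(o))
E
```

```text
[0.4280392  0.00690584 0.11888537] [-0.54299141  0.2249882  -0.04799856]
```

View pics/c5.png

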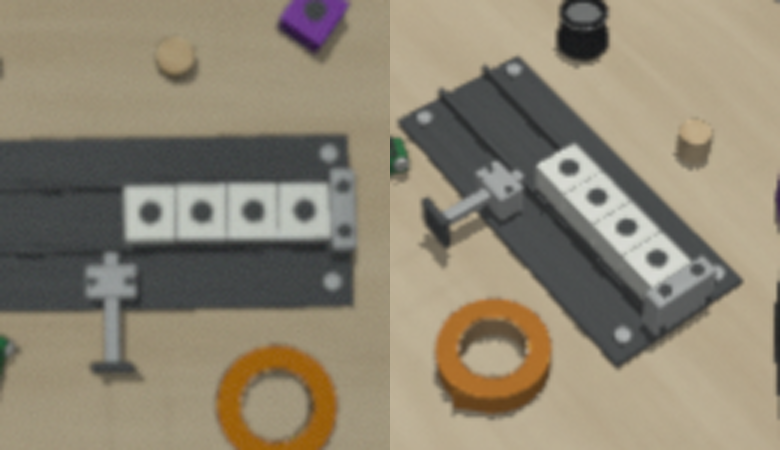

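Request:
{"fn": "arm_command", "kwargs": {
  "commands": [
    [[0.04,-0.25,0],[0,0,0]],
    [[0.04,-0.25,0],[0,0,0]],
    [[0.05,-0.25,0],[0,0,0]],
    [[0,-0.25,0],[0,0,0]],
    [[0,0,0.15],[0,0,0]],
    [[0,0,0],[0,0,0]]
  ]
}}

```text
time_s: 9.93
tcp_pos: [0.4003, -0.1975, 0.0871]
orientation: [-0.002, -3.137, 0.001]
wrist_force: [-0.2, 0.0, 0.0]
gripper_width: 0.0004
finger_force: 0.0
```

Request:
{"fn": "arm_command", "kwargs": {
  "commands": [
    [[0,0.018,0.12],[0,0,0]],
    [[0,0,0.12],[0,0,0]],
    [[0,0,0.09],[0,0,0]],
    [[0,0,0],[0,0,0]],
    [[0,0,0],[0,0,0]]
  ]
}}

```text
time_s: 10.55
tcp_pos: [0.403, -0.1928, 0.0236]
orientation: [-0.004, 3.141, -0.0]
wrist_force: [-0.6, -0.4, 0.5]
gripper_width: 0.0006
finger_force: 0.0
```

```bash
python3 - <<'E'
from h import *
s=r.sense();t=s["tcp_pos"];print(t,s["wrist_force"])
o=[]
for n,x0,y0 in [("top",240,170),("scene",220,170)]:
    p=r.get_image(n); im=p["color"].copy()
    o.append(cv2.resize(im[y0:y0+150,x0:x0+130],None,fx=3,fy=3,interpolation=cv2.INTER_CUBIC))
cv2.imwrite("pics/c6.png",np.hstack(o))
E
```

```text
[ 0.40298972 -0.19282522  0.02358471] [-0.57472109 -0.35429325  0.53422374]
```

View pics/c6.png

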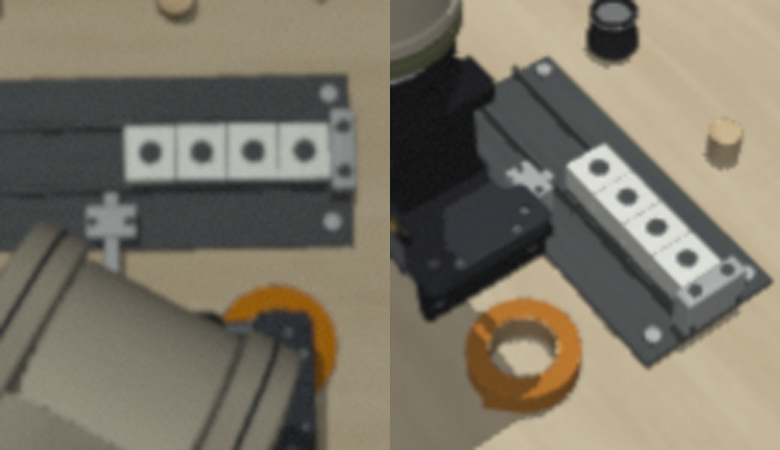

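Request:
{"fn": "arm_command", "kwargs": {
  "commands": [
    [[-0.05,0,0.025],[0,0,0]],
    [[-0.04,0,0],[0,0,0]],
    [[-0.02,0,0],[0,0,0]],
    [[-0.02,0,0],[0,0,0]],
    [[-0.02,0,0],[0,0,0]],
    [[-0.02,0,0],[0,0,0]],
    [[-0.02,0,0],[0,0,0]]
  ]
}}

```text
time_s: 11.52
tcp_pos: [0.4404, -0.1925, 0.0175]
orientation: [0.003, -3.141, -0.0]
wrist_force: [-3.1, -0.1, 0.3]
gripper_width: 0.0003
finger_force: 1.0
```

Request:
{"fn": "arm_command", "kwargs": {
  "commands": [
    [[-0.02,0,0],[0,0,0]],
    [[-0.02,0,0],[0,0,0]],
    [[-0.02,0,0],[0,0,0]],
    [[-0.02,0,0],[0,0,0]],
    [[0,0,0],[0,0,0]]
  ]
}}

```text
time_s: 12.15
tcp_pos: [0.4571, -0.1924, 0.0176]
orientation: [-0.004, 3.141, -0.0]
wrist_force: [0.7, 0.6, -0.6]
gripper_width: 0.0005
finger_force: 0.0
```

Request:
{"fn": "arm_command", "kwargs": {
  "commands": [
    [[-0.015,0,0],[0,0,0]],
    [[-0.01,0,0],[0,0,0]],
    [[-0.01,0,0],[0,0,0]]
  ]
}}

```text
time_s: 12.52
tcp_pos: [0.4632, -0.1924, 0.0175]
orientation: [0.003, -3.141, -0.001]
wrist_force: [-8.7, 0.3, 6.9]
gripper_width: 0.0003
finger_force: 4.6
```

Request:
{"fn": "arm_command", "kwargs": {
  "commands": [
    [[-0.01,0,0],[0,0,0]],
    [[-0.005,0,0],[0,0,0]]
  ]
}}

```text
time_s: 12.78
tcp_pos: [0.4632, -0.1924, 0.0168]
orientation: [0.002, -3.135, -0.003]
wrist_force: [-16.6, 0.9, 10.7]
gripper_width: 0.0004
finger_force: 8.4
```

Request:
{"fn": "arm_command", "kwargs": {
  "commands": [
    [[0,0,0],[0,0,0]],
    [[0,0,0],[0,0,0]],
    [[0.1,0,0],[0,0,0]],
    [[0.15,0,0],[0,0,0]],
    [[0,0,-0.25],[0,0,0]],
    [[0,0,-0.25],[0,0,0]],
    [[0,0.15,-0.1],[0,0,0]],
    [[0,0.25,0],[0,0,0]]
  ]
}}

```text
time_s: 13.78
tcp_pos: [0.4179, -0.1126, 0.1397]
orientation: [0.001, 3.136, 0.001]
wrist_force: [1.2, 0.5, -0.6]
gripper_width: 0.0002
finger_force: 0.0
```

Request:
{"fn": "arm_command", "kwargs": {
  "commands": [
    [[0,0.25,0],[0,0,0]],
    [[0,0.25,0],[0,0,0]],
    [[0,0.25,0],[0,0,0]],
    [[0,0.1,0],[0,0,0]],
    [[0,0,0],[0,0,0]],
    [[0,0,0],[0,0,0]]
  ]
}}

```text
time_s: 14.52
tcp_pos: [0.4161, 0.0566, 0.1376]
orientation: [-0.002, 3.141, 0.0]
wrist_force: [-0.2, -0.6, 1.2]
gripper_width: 0.0003
finger_force: 0.0
```

```bash
python3 - <<'E'
from h import *
s=r.sense();t=s["tcp_pos"];print(t,s["wrist_force"])
o=[]
for n,x0,y0 in [("top",230,150),("scene",230,170)]:
    p=r.get_image(n); im=p["color"].copy()
    o.append(cv2.resize(im[y0:y0+150,x0:x0+130],None,fx=3,fy=3,interpolation=cv2.INTER_CUBIC))
cv2.imwrite("pics/c7.png",np.hstack(o))
E
```

```text
[0.41607173 0.05663358 0.13763157] [-0.22949505 -0.55765746  1.21299706]
```

View pics/c7.png

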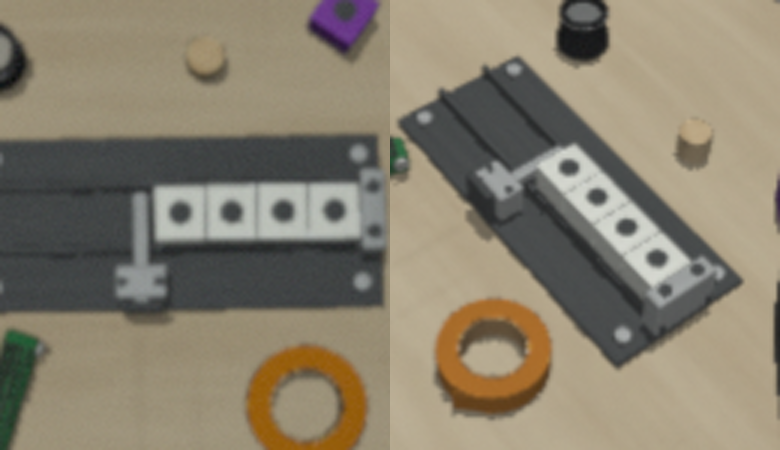

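The row sits against the stop (blocks at about x 155–360, y 185–240 in the left crop). The bolt crosses the channel behind the last block, with its plate up at the guide, and the bystanders have not moved.

```bash
python3 -c "
from plant import r
print(r.close_job())"
```

```text
the job is handed in; nothing more can be done
None
```

The row of four blocks is home against the end stop, the lock bolt is fully in behind the last block, and the arm is clear of everything; I handed the job in at about 14.6 s, and no verdict came back.

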